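# Change the test cartridge in a push-push reader bay

## Task

The test reader has finished: press the used cartridge in its bay so that the catch lets it spring out, pull it out and drop it into the used-cartridge bin. Then take the fresh cartridge of the same width from the rack, slide it into the bay and press it home until the catch holds it by itself. Press gently, only as far as the bay's stop, and leave the narrow cartridges and everything else on the bench where they are.

Things in the scene. Friction and masses are not known exactly. Their poses are not given: they have to be found in the camera images.
- reader: Test reader: white wedge-shaped case 240 mm deep (x), 170 wide (y), 150 high, fixed. Its front slopes down towards the robot at 35 degrees to the bench. Origin under its centre, front at -x. The slope is flat and clear around the bay: 40 mm up, 60 mm down, 50 mm to each side of the mouth's centre.
- mouth (a point): Centre of the bay's mouth, in the plane of the slope. z points straight out of the bay (35 degrees from vertical, leaning towards the robot), x up the slope, y across. Opening 25.2 mm along x by 47.6 along y, with a 45 degree lead-in 5 mm wide all round. Cartridges go in lengthways along -z, thickness along x, width along y, either way round.
- carriage (a joint): Sprung seat at the bottom of the bay, m pressed in. 0: out, cartridge 32 mm proud of the slope. 0.022: held, 10 mm proud (the start). From 0, press to the firm stop near 0.0265 (5.5 mm proud) and let go: it stays at 0.022. From 0.022, press to the firm stop near 0.0283 (3.7 mm proud) and let go: it springs back to 0. A press short of the stop changes nothing.
- seat (a point): Centre of that seat's flat top, on which the cartridge's inner end rests: 60 mm down the bay from the mouth at 0, 82 mm when held. Spring and cam resist with 1 to 2 N at 0, 5.5 N when held, 7 to 9 N just before a stop, plus damping of 1 N at 35 mm/s; at the stop the force climbs by about 8 N per mm. 12 to 20 N is a full press; over 60 N is too much.
- spent_center (a point): Centre of the used cartridge: white plastic box 22 mm thick (its x), 44 wide (y), 92 long (z), 60 g, grip ribs on the broad faces near its outer end. It starts held in the bay, its flat outer end 10 mm proud of the slope; z points out of the bay. The outer end is this point + 46 mm along z.
- fresh_center (a point): Centre of the fresh cartridge, the same in every way as the used one: 22 mm thick (x), 44 wide (y), 92 long (z, up, ribbed end on top). It stands upright in one of the rack's three pockets, its top 98 mm above the bench, 46 mm clear of the rack. The only 44 mm wide one in the rack.
- rack: Fixed grey plastic rack, 62 mm (x) by 192 (y), 52 high, origin under its centre, x and y along its sides; three pockets 26 by 48 mm in a row along y at -62, 0 and 62 mm, floor 6 mm above the bench.
- narrow_a_center (a point): Centre of a cartridge of another kind: 22 mm thick, 28 wide, 80 long, upright in the rack. Leave it there.
- narrow_b_center (a point): Centre of a second cartridge of that narrow kind, upright in the rack. Leave it there.
- bin_in (a point): Centre of the inner floor (4 mm above the bench) of the fixed used-cartridge bin, a grey open box 190 mm (x) by 150 (y) outside, walls 4 mm thick, rim 55 mm above the bench; flange to 205 by 170.
- dip_0: Sealed dip tub with a foil lid, 56 by 46 mm, 25 high, origin under its centre. Bystander.
- dip_1: Sealed dip tub with a foil lid, 56 by 46 mm, 25 high, origin under its centre. Bystander.
- dip_2: Sealed dip tub with a foil lid, 56 by 46 mm, 25 high, origin under its centre. Bystander.
- dip_3: Sealed dip tub with a foil lid, 56 by 46 mm, 25 high, origin under its centre. Bystander.
- flask: Stoppered conical flask, 82 mm across, 137 high, origin under its centre. Bystander.
- jar: Lidded sample jar, 56 mm across, 75 high, origin under its centre. Bystander.
Mind the look-alikes: they are no part of the job. What is shaped like the part that bears fresh_center but green or red is not meant.

How it is judged:
On the way, in this order (a step that is already met when the one before it is completed fails the run):
1. the used cartridge has been let go by the catch and stands out of the bay, carriage fully out (value of joint carriage below 0.004 m and z of spent_center in the frame of mouth between -0.024 and 0.03 m and angle between the z axis of spent_center and the z axis of mouth, either way round below 0.15 rad), for 0.1 s.
2. the used cartridge lies released in the bin (x of spent_center in the frame of bin_in between -0.095 and 0.095 m and y of spent_center in the frame of bin_in between -0.075 and 0.075 m and z of spent_center in the frame of bin_in below 0.06 m and linear speed of spent below 0.03 m/s and contact force between the fingers and spent below 0.1 N), for 0.2 s.
3. the fresh cartridge is held in the bay by the catch, with no finger on it (value of joint carriage between 0.0205 and 0.0235 m and z of fresh_center in the frame of mouth between -0.039 and -0.033 m and angle between the z axis of fresh_center and the z axis of mouth, either way round below 0.12 rad and x of fresh_center in the frame of mouth between -0.006 and 0.006 m and y of fresh_center in the frame of mouth between -0.006 and 0.006 m and contact force between the fingers and fresh below 0.1 N and linear speed of fresh below 0.02 m/s), for 0.4 s.
At the end, for the whole second after the job is handed in: Fresh cartridge held by the catch: carriage at 20.5 to 23.5 mm, outer end 7 to 13 mm proud, straight within 0.12 rad, centred within 6 mm; used cartridge inside the bin's walls, centre under 60 mm above its floor; both untouched and at rest (all of step 2 and all of step 3).
It fails at once if a cartridge is pressed against the reader with more than 60 N (contact force between any of fresh, spent and reader above 60 N).
It fails at once if a narrow cartridge is taken from its pocket (moved more than 30 mm) (distance of any of narrow_a_center, narrow_b_center from where it was at the start of the episode above 0.03 m).
It fails at once if a dip tub, the flask or the jar is moved more than 30 mm (distance of any of dip_0, dip_1, dip_2, dip_3, flask, jar from where it was at the start of the episode above 0.03 m).
It also fails if it takes over 64 s, if anything falls off the work surface, if the arm or the gripper's body presses on something with over 40 N, if the wrist force passes 120 N, or if a joint passes its speed limit or range.

## Robot

A 6-joint arm with a two-finger parallel gripper is mounted at the origin on the work surface. World frame = base frame: x ahead of the robot, y to its left, z up, the work surface at z = 0. Lengths are in m, angles in rad, forces in N, time in s.
With the tool pointing down it reaches from about 0.35 to 0.775 m from the base axis. Payload 5.5 kg.
Tool frame: the origin (TCP) lies at the very end of the fingers, on their centre line; the grasp point (between the pads) lies 19 mm behind it (env.pinch_z is the z of the grasp point in the tool frame, in m); z points along the fingers, y is the line along which they close (so a half turn about z gives the same grasp; the last joint's range is limited). The gripper opens to 85 mm and grips with 20 to 120 N. Pads are 22 mm wide; open, the fingers measure 114 mm over their backs; the gripper's body (76 mm by 85 mm) begins 54 mm behind the grasp point. The pads swing forward as they close: fully open they stand 13 mm farther back than shut.
Start: joints at [1.138, 0.313, 0.046, 1.304, 0, 1.431], TCP at [0.166, 0.551, 0.231] pointing down, gripper open.
Joint ranges: [-2.76, 2.76], [-0.86, 1.69], [-1.03, 1.26], [-2.2, 2.34], [-1.47, 1.5], [-3.14, 3.14]. Speed limits (rad/s): [2.57, 2.57, 3.14, 3.14, 3.14, 3.14].

## Interface

Orientations are given as a 3x3 rotation matrix whose columns are the frame's x, y, z axes.
In Python, from rig import env gives the robot as it stands.
- The arm moves only by the tool drive_tool, never from a script. Its argument "plan" is a list of rows, each a list of 4 numbers: the shift along the tool's x, y, z in cm, then the turn about the tool's z in rad. In form: [[dx, dy, dz, twist], ...]. A call has 1 to 5 rows; each row is the pose to reach, as a shift and turn from the pose commanded when the call began, along the tool's axes at that moment; what a row does not reach only later rows make up. A row lasts 1/10 s, in which the tool goes at most 50 mm and 8.59 degrees, less where a joint would pass 70% of its speed; a pose out of reach is approached as far as the arm can. A call with a gripper value outside its range is refused whole. "gripper" is the opening, from 0 (shut) to 1 (fully open), set as the call begins (left out, the last holds). The fingers move at their own pace and stop on an object; "grip_force" is the grip in N (left out, the last holds). Time passes only in rows, so rows that repeat a pose let the fingers close. It gives the time, the measured TCP pose, the force, the opening and the grip force at its end, in the units of the state.
- env.get_state(): the state, without advancing time (a new reading comes with each control period).
- env.capture(name): name is "scene" or "top" or "wrist"; returns a dict with "pixels" (384x512x3 uint8, red, green, blue), "vertical_fov" (degrees; the focal length in pixels is half the picture's height over the tangent of half this angle, whatever the lens; pixels are square), "cx", "cy" (the principal point, pixels), "rvec" (rotation vector, rad) and "tvec" (3), from world to camera coordinates, as OpenCV has them; the wrist camera has in their place "mount" (4x4, takes a point from camera to tool coordinates, whose origin is the TCP and whose axes are the flange's). Camera axes: x right, y down, z forward; pixel columns grow to the right and rows downward; lengths in m; the calibration is good to about 2 mm. A picture is of the moment at which its call begins: read the wrist's pose just before it. There is no depth.
- env.sign_off(): hands the job in; it is judged then, once.
Trained networks look in a picture, given as the dict that the camera call returned (one of the last four; its "shot" number tells which), for a name from the list of things; names that differ only in an ending like _2 or _b are one class to them, and where a whole thing is asked for, a point or a joint stands for the part that bears it (a point fixed in the world has none). Each returns a list of dicts, best first, with "p" (0 to 1); they miss things now and then, are a little off and sometimes report something else, mostly with a low value. They report only what shows in the picture. A call takes as long as a camera call. They do not tell look-alikes from the thing itself.
- env.look_for(picture, thing): "extent" ([left, top, width, height] in pixels, round what is visible of it).
- env.silhouettes(picture, thing): "region" (384x512 bool, what is visible of it) and "extent" ([left, top, width, height] in pixels, round what is visible of it).
The state is a dict: "time_s": time; "joints": joint angles; "qd": joint speeds; "joint_efforts": joint torques, N m; "ee_pos": TCP position; "eef_rot": TCP orientation; "ft_force": force on the tool from outside, world axes, zero at the start; "wrist_torque": the same for the moment, N m; "finger_gap": opening from 0.0 (shut) to 1.0 (fully open); "grip_force": force on a finger pad.
Only numpy, scipy, OpenCV 4.12 (cv2) and the standard library are available. Lean on these libraries where they do the work, as an engineer would, in place of code of your own. Each camera call takes 0.05 s, during which the arm holds its last target. There are 200 camera calls.

## Working session

There is one attempt and no reset: what is moved stays moved. The work goes in short steps, Python scripts to look and compute and a tool call to move; the robot and the scene stay as the last step left them, time stands still between calls to the robot, and variables do not carry over. Pictures are saved under pics/ and viewed, at most 12 in all, crops included, and the job is handed in when it is done.

Besides the shell and the picture viewer there is one more tool, called after ">>>" as name(argument=value, ...), one argument or row to a line, values as JSON. drive_tool: Moves the arm, as the interface text tells. Its arguments: {"type":"object","properties":{"plan":{"type":"array","items":{"type":"array","items":{"type":"number"}}},"gripper":{"type":"number"},"grip_force":{"type":"number"}},"required":["plan"]}

```bash
mkdir -p pics; ls
cat > h.py <<'E'
import numpy as np, cv2
from rig import env
def K(p):
    f=192/np.tan(np.radians(p["vertical_fov"])/2); return np.array([[f,0,p["cx"]],[0,f,p["cy"]],[0,0,1]])
def ext(p,st=None):
    if "rvec" in p and p["rvec"] is not None:
        R=cv2.Rodrigues(np.array(p["rvec"],float))[0]; return R,np.array(p["tvec"],float).ravel()
    M=np.eye(4); M[:3,:3]=st["eef_rot"]; M[:3,3]=st["ee_pos"]
    T=np.linalg.inv(M@np.array(p["mount"])); return T[:3,:3],T[:3,3]
def proj(p,X,st=None):
    R,t=ext(p,st); c=np.atleast_2d(X)@R.T+t; c=c@K(p).T; return c[:,:2]/c[:,2:]
def ray(p,uv,st=None):
    R,t=ext(p,st); d=R.T@np.linalg.inv(K(p))@np.array([uv[0],uv[1],1.]); return -R.T@t,d
def onz(p,uv,z,st=None):
    o,d=ray(p,uv,st); return o+d*(z-o[2])/d[2]
def save(p,n): cv2.imwrite("pics/"+n,p["pixels"][:,:,::-1])
E
python3 - <<'E'
from h import *
a=env.capture("scene");b=env.capture("top")
cv2.imwrite("pics/st.png",np.vstack([np.hstack([cv2.resize(a["pixels"],(400,300)),cv2.resize(b["pixels"],(400,300))])])[:,:,::-1]);save(b,"top.png");save(a,"scene.png")
for n,p in(("s",a),("t",b)):
    print(n,p["vertical_fov"],p["cx"],p["cy"],p["rvec"],p["tvec"])
    for t in ["reader","spent_center","fresh_center","narrow_a_center","rack","bin_in","dip_0","flask","jar"]:
        print(t,[(np.round(d["p"],2),np.round(d["extent"]).tolist()) for d in env.look_for(p,t)][:5])
print(env.get_state()["time_s"],env.pinch_z)
E
```

```text
pics
s 47.111834119126364 248.24954834947215 190.49118419225002 [ 1.95943102  1.55325289 -0.57176553] [-0.11781038 -0.32980452  1.67863318]
reader [(np.float64(0.91), [227.0, 195.0, 74.0, 79.0])]
spent_center []
fresh_center [(np.float64(0.81), [122.0, 165.0, 17.0, 24.0]), (np.float64(0.75), [131.0, 187.0, 19.0, 16.0]), (np.float64(0.6), [135.0, 214.0, 18.0, 24.0])]
narrow_a_center [(np.float64(0.72), [118.0, 191.0, 6.0, 14.0]), (np.float64(0.72), [274.0, 155.0, 14.0, 14.0])]
rack [(np.float64(0.67), [109.0, 189.0, 70.0, 32.0])]
bin_in [(np.float64(0.58), [317.0, 147.0, 70.0, 57.0])]
dip_0 [(np.float64(0.78), [190.0, 171.0, 15.0, 16.0]), (np.float64(0.76), [241.0, 164.0, 14.0, 12.0]), (np.float64(0.71), [129.0, 267.0, 23.0, 24.0]), (np.float64(0.58), [276.0, 158.0, 12.0, 12.0])]
flask [(np.float64(0.56), [330.0, 203.0, 29.0, 45.0])]
jar [(np.float64(0.92), [180.0, 256.0, 22.0, 31.0]), (np.float64(0.39), [250.0, 200.0, 15.0, 6.0])]
t 54.650945238517515 256.214955841292 187.85639922497623 [ 2.17541138 -2.13657601  0.16118176] [-0.01250928  0.55836808  0.89009005]
reader [(np.float64(0.
[... 331 characters left out ...]
0.56), [396.0, 221.0, 21.0, 13.0]), (np.float64(0.35), [218.0, 95.0, 82.0, 117.0])]
rack [(np.float64(0.83), [338.0, 210.0, 84.0, 38.0]), (np.float64(0.26), [72.0, 162.0, 92.0, 98.0])]
bin_in [(np.float64(0.91), [74.0, 163.0, 88.0, 98.0])]
dip_0 [(np.float64(0.97), [234.0, 252.0, 18.0, 24.0]), (np.float64(0.91), [298.0, 246.0, 25.0, 23.0]), (np.float64(0.78), [184.0, 250.0, 28.0, 24.0])]
flask [(np.float64(0.89), [146.0, 118.0, 35.0, 32.0]), (np.float64(0.69), [400.0, 222.0, 18.0, 13.0]), (np.float64(0.51), [188.0, 247.0, 23.0, 28.0]), (np.float64(0.5), [372.0, 224.0, 25.0, 7.0]), (np.float64(0.34), [346.0, 216.0, 23.0, 16.0])]
jar [(np.float64(0.77), [326.0, 113.0, 24.0, 27.0])]
1.0 -0.0187
```

View pics/top.png

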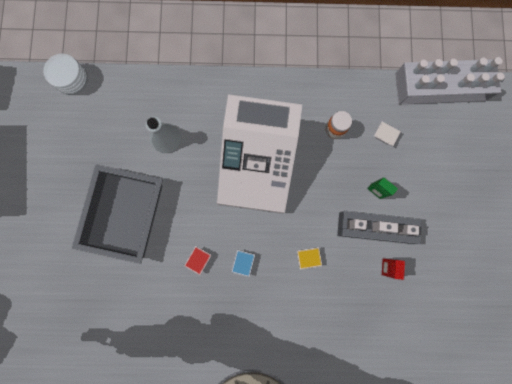

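View pics/scene.png

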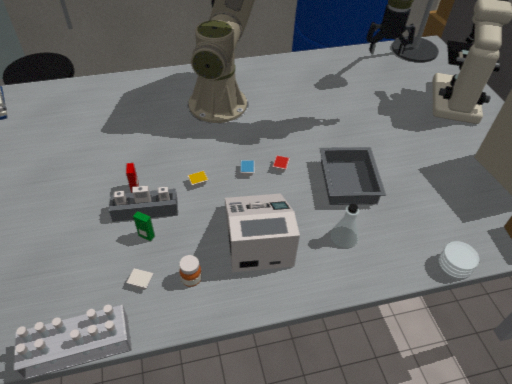

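The top view shows the reader with its bay at about (257,164), the bin at the left (120,213), and the rack at the right (383,228). The wide cartridge looks to be in the middle pocket, near (389,227). The red and green look-alikes stand beside the rack.

Run:
```python
from h import *
b=env.capture("top"); st=env.get_state()
print(np.round(st["eef_rot"],3).tolist(), st["finger_gap"],np.round(st["ft_force"],2))
w=env.capture("wrist"); print(np.round(w["mount"],4).tolist(),w["vertical_fov"],w["cx"],w["cy"])
def c(e): return e[0]+e[2]/2,e[1]+e[3]/2
print("spent",onz(b,(257,164),.10)); print("fresh",onz(b,(389,227),.098)); print("nar",onz(b,(361,224),.086),onz(b,(413,230),.086))
for t,z in (("reader",.08),("rack",.052),("bin_in",.055),("flask",0.07),("jar",.07)):
    s=env.silhouettes(b,t)[0]; m=s["region"].astype(np.uint8)
    cn=max(cv2.findContours(m,0,1)[0],key=cv2.contourArea)[:,0].astype(float)
    X=np.array([onz(b,q,z)[:2] for q in cn]).astype(np.float32)
    r=cv2.minAreaRect(X); print(t,s["p"],s["extent"],r)
# reader slope edge corners at image
for q,z in(((219,207),0.03),((288,213),0.03),((228,97),.15),((300,103),.15)): print(q,onz(b,q,z))
```

```text
[[-0.957, 0.289, 0.0], [0.289, 0.957, 0.0], [0.0, 0.0, -1.0]] 1.0011189252530732 [ 0.07 -0.03 -0.4 ]
[[0.0004, -0.9501, -0.3121, 0.0791], [1.0, 0.0002, 0.0005, 0.0004], [-0.0004, -0.3121, 0.9501, -0.142], [0.0, 0.0, 0.0, 1.0]] 68.49261592668267 257.66492697930715 188.50353584355543
spent [ 0.60666558 -0.00264481  0.1       ]
fresh [ 0.46466476 -0.31062169  0.098     ]
nar [ 0.47097948 -0.24926701  0.086     ] [ 0.45910964 -0.37141115  0.086     ]
reader 0.81 [220.2, 94.2, 80.7, 123.1] ((0.6395187377929688, -0.004166416823863983), (0.18442778289318085, 0.2750856578350067), 83.4520034790039)
rack 0.85 [339.9, 213.1, 81.3, 32.8] ((0.46702951192855835, -0.3041633069515228), (0.2029402256011963, 0.06639276444911957), 85.7157211303711)
bin_in 0.82 [73.0, 162.7, 88.8, 102.5] ((0.48939409852027893, 0.3302164077758789), (0.1745549887418747, 0.20914912223815918), 78.98392486572266)
flask 0.82 [147.9, 117.1, 33.0, 33.0] ((0.680130124092102, 0.23173674941062927), (0.09847695380449295, 0.07234407216310501), 65.92599487304688)
jar 0.74 [323.7, 112.4, 25.9, 26.3] ((0.7173286080360413, -0.20403754711151123), (0.05262591317296028, 0.07489821314811707), 46.25281524658203)
(219, 207) [0.50958674 0.08966791 0.03      ]
(288, 213) [ 0.49769586 -0.08311335  0.03      ]
(228, 97) [0.74999509 0.06637173 0.15      ]
(300, 103) [ 0.73942976 -0.09728875  0.15      ]
```

>>> drive_tool(
  plan=[
    [-17.6,-13.9,-1,0],
    [-17.6,-13.9,-1,0],
    [-17.6,-13.9,-1,0],
    [-17.6,-13.9,-1,0],
    [-17.6,-13.9,-1,0],
  ],
  gripper=0,
)

```text
time_s: 1.85
ee_pos: [0.2958, 0.364, 0.2417]
eef_rot: [[-0.957, 0.291, 0.001], [0.291, 0.957, -0.0], [-0.001, -0.0, -1.0]]
ft_force: [-0.0, 0.2, -1.6]
finger_gap: 0.146
grip_force: 0.0
```

>>> drive_tool(
  plan=[
    [-17.6,-13.9,-1,0],
    [-17.6,-13.9,-1,0],
    [-17.6,-13.9,-1,0],
    [-17.6,-13.9,-1,0],
    [-17.6,-13.9,-1,0],
  ],
)

```text
time_s: 2.35
ee_pos: [0.4248, 0.1799, 0.2517]
eef_rot: [[-0.956, 0.292, 0.002], [0.292, 0.956, -0.0], [-0.002, 0.0, -1.0]]
ft_force: [0.2, 0.1, 0.1]
finger_gap: 0.003
grip_force: 0.0
```

>>> drive_tool(
  plan=[
    [-17.6,-13.9,-1,-0.22],
    [-17.6,-13.9,-1,-0.22],
    [-17.6,-13.9,-1,-0.22],
    [-17.6,-13.9,-1,-0.22],
    [-17.6,-13.9,-1,-0.22],
  ],
)

```text
time_s: 2.85
ee_pos: [0.5529, -0.0043, 0.2612]
eef_rot: [[-0.997, 0.075, 0.001], [0.075, 0.997, -0.001], [-0.001, -0.001, -1.0]]
ft_force: [0.8, -0.1, -0.5]
finger_gap: 0.002
grip_force: 0.0
```

Run:
```python
from h import *
st=env.get_state(); w=env.capture("wrist"); save(w,"w1.png")
np.save("w1.npy",dict(p=w,st=st),allow_pickle=True)
print(st["time_s"],st["ee_pos"],st["eef_rot"],st["ft_force"],st["finger_gap"])
for t in("spent_center","reader"):print([(d["p"],d["extent"]) for d in env.look_for(w,t)])
```

```text
2.85 [ 0.55293585 -0.0043004   0.26123959] [[-9.97158825e-01  7.53204287e-02  1.05425708e-03]
 [ 7.53198455e-02  9.97159256e-01 -5.82341036e-04]
 [-1.09512438e-03 -5.01280023e-04 -9.99999275e-01]] [ 0.84258483 -0.05196018 -0.47740482] 0.002167733349383697
[(0.61, [244.1, 205.6, 43.4, 25.8])]
[(0.6, [186.2, 119.1, 152.2, 219.8])]
```

View pics/w1.png

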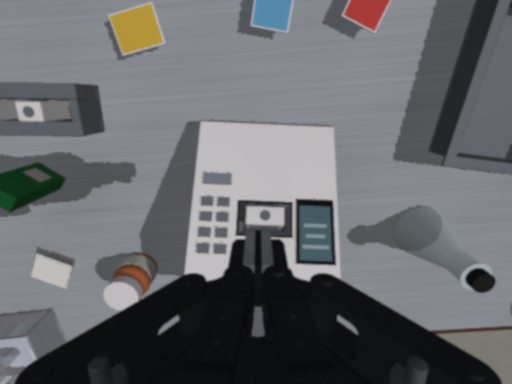

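The spent end shows as a white patch at (245–286, 206–228) inside the dark mouth at (237–292, 200–237). The fingers cover part of the view below that. I'll take a second, closer view with the mouth clear of the fingers.

>>> drive_tool(
  plan=[
    [-4,0,2,0],
    [-5,0,5,0],
    [-5,0,5,0],
  ],
)

```text
time_s: 3.3
ee_pos: [0.5991, -0.0035, 0.207]
eef_rot: [[-0.997, 0.072, -0.007], [0.072, 0.997, 0.001], [0.007, 0.001, -1.0]]
ft_force: [-0.8, -0.2, 0.1]
finger_gap: -0.006
grip_force: 0.0
```

Run:
```python
from h import *
st=env.get_state(); w=env.capture("wrist"); save(w,"w2.png")
np.save("w2.npy",dict(p=w,st=st),allow_pickle=True)
print(st["time_s"],st["ee_pos"])
d=env.look_for(w,"spent_center");print([(x["p"],x["extent"]) for x in d])
im=w["pixels"][:,:,::-1]
e=d[0]["extent"]; cx,cy=e[0]+e[2]/2,e[1]+e[3]/2
x0,y0=int(cx-60),int(max(cy-45,0)); print(x0,y0)
cv2.imwrite("pics/w2c.png",cv2.resize(im[y0:y0+90,x0:x0+120],None,fx=6,fy=6,interpolation=cv2.INTER_CUBIC))
```

```text
3.3 [ 0.5991141  -0.00347883  0.2069584 ]
[(0.92, [235.0, 180.0, 52.8, 34.4])]
201 152
```

View pics/w2c.png

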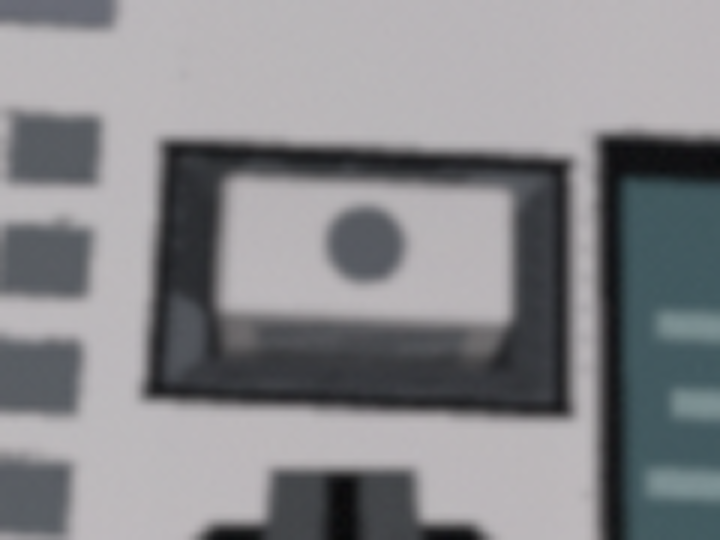

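The crop shows the spent end face with corners at about (221,176), (513,188), (511,326) and (217,318). The frame's outer corners are at (163,143), (570,160), (570,413) and (147,396). I'll solve the mouth pose from these.

```bash
cat > fit.py <<'E'
from h import *
from scipy.optimize import least_squares
L=lambda n:np.load(n,allow_pickle=True).item()
w1,w2=L("w1.npy"),L("w2.npy")
o=np.array([201,152.]); c=lambda a:(np.array(a)+.5)/6-.5+o
face=c([(221,176),(513,188),(511,326),(217,318)]); fr=c([(163,143),(570,160),(570,413),(147,396)])
g=w1["p"]["pixels"].mean(2)
def edge(a):
    d=np.diff(a.astype(float)); i=np.argmax(np.abs(d)); k=np.arange(max(i-2,0),min(i+3,len(d))); ww=np.abs(d[k]); return (k*ww).sum()/ww.sum()+.5
r=slice(208,214)
l=236+edge(g[r,236:254].mean(0)[6:])+6; rr=278+edge(g[r,278:290].mean(0)); 
tl=200+edge(g[200:213,250:256].mean(1)); 
print("w1",l,rr,tl, np.round(g[211,236:294]).astype(int), np.round(g[198:216,252]).astype(int))
def frame(yaw):
    a=np.radians(35); h=np.array([np.cos(yaw),np.sin(yaw),0]); Z=np.array([0,0,1.])
    return np.stack([h*np.cos(a)+Z*np.sin(a),np.array([-np.sin(yaw),np.cos(yaw),0]),-h*np.sin(a)+Z*np.cos(a)],1)
S=np.array([(-1,1),(-1,1),(1,1),(1,1)])
def quad(hx,hy,z): return np.array([(-hx,-hy,z),(-hx,hy,z),(hx,hy,z),(hx,-hy,z)])
def pts(P,st,p,v): 
    M=frame(v[3]); return proj(p,v[:3]+P@M.T,st)
def res(v):
    a=pts(quad(.011,.022,.010)+np.array([v[6],v[7],0]),w2["st"],w2["p"],v)-face
    b=pts(quad(v[4],v[5],0),w2["st"],w2["p"],v)-fr
    q=pts(np.array([(-.011,-.022,.01),(-.011,.022,.01)])+np.array([v[6],v[7],0]),w1["st"],w1["p"],v)
    d=[q[0,0]-l,q[1,0]-rr,q[:,1].mean()-tl]
    return np.r_[a.ravel()/.4,b.ravel()/.4,np.array(d)/.4,v[6:]/.0005,(v[4]-v[5]+.0112)/.0005]
s=least_squares(res,[.6,0,.1,-.07,.02,.031,0,0],x_scale=[.01,.01,.01,.05,.01,.01,.001,.001])
cov=np.linalg.inv(s.jac.T@s.jac); print(np.round(s.x,4),s.cost,np.sqrt(np.diag(cov))[:4]); print(np.round(s.fun,1))
np.save("mouth.npy",s.x[:4])
E
python3 fit.py
```

```text
w1 245.57832054905128 284.1270022883295 201.0012315270936 [169 120  65  44  46  49  48  46  53  89 139 173 185 188 188 188 188 187
 188 188 187 187 187 183 170 147 124 109 104 102 108 121 142 165 181 185
 187 187 187 188 188 186 187 187 187 188 184 167 124  82  62  60  61  60
  54  83 136 171] [187 171 127  71  54  65  70 101 147 175 185 187 186 188 188 188 188 189]
[ 6.104e-01 -6.000e-04  9.850e-02 -1.121e-01  2.070e-02  3.260e-02
 -1.400e-03  0.000e+00] 67.37571695422339 [0.0005983  0.00017827 0.00163921 0.00442493]
[ 1.5 -1.1 -1.1 -1.5 -0.4 -1.1 -0.1 -2.4  0.5 -0.6 -0.6 -1.1  0.2 -0.6
 -0.  -0.   0.6 -0.7 10.4 -2.8  0.  -1.2]
```

```bash
sed -i 's/^tl=.*/tl=205.6/' fit.py; python3 fit.py | tail -6
python3 - <<'E'
from h import *
st=env.get_state();print(st["ee_pos"],np.round(st["eef_rot"],4).tolist(),st["ft_force"],st["qd"])
E
```

```text
187 187 187 188 188 186 187 187 187 188 184 167 124  82  62  60  61  60
  54  83 136 171] [187 171 127  71  54  65  70 101 147 175 185 187 186 188 188 188 188 189]
[ 6.095e-01 -6.000e-04  1.014e-01 -1.122e-01  2.050e-02  3.220e-02
 -8.000e-04  0.000e+00] 4.105960624265743 [0.00058612 0.00017645 0.00160176 0.00440963]
[ 0.8  0.2 -0.3 -0.1  0.3  1.  -0.9 -0.3  0.5 -0.3 -0.6 -0.8  0.2 -0.4
 -0.1  0.2  0.2 -0.2  0.6 -1.6  0.  -1.1]
[ 0.59945531 -0.00357284  0.21110583] [[-0.9974, 0.0715, -0.0029], [0.0715, 0.9974, 0.0006], [0.0029, 0.0004, -1.0]] [ 0.39143075  1.2681673  -0.34777216] [-0.00158279 -0.03336934  0.02754523  0.0065251   0.00016744 -0.00062544]
```

>>> drive_tool(
  plan=[
    [2.4,0.5,3,0.037],
    [2.4,0.5,6,0.037],
    [2.4,0.5,7.7,0.037],
    [2.4,0.5,7.7,0.037],
    [2.4,0.5,7.7,0.037],
  ],
)

```text
time_s: 3.9
ee_pos: [0.5777, 0.0024, 0.1364]
eef_rot: [[-0.994, 0.109, 0.002], [0.109, 0.994, -0.0], [-0.002, 0.0, -1.0]]
ft_force: [-0.2, 0.1, 0.9]
finger_gap: 0.001
grip_force: 0.0
```

>>> drive_tool(
  plan=[
    [-0.57,0,0.82,0],
    [-1.03,0,1.47,0],
    [-1.15,0,1.64,0],
    [-1.15,0,1.64,0],
    [-1.15,0,1.64,0],
  ],
)

```text
time_s: 4.4
ee_pos: [0.5889, 0.0007, 0.1178]
eef_rot: [[-0.994, 0.11, -0.0], [0.11, 0.994, 0.0], [0.0, 0.0, -1.0]]
ft_force: [0.2, 0.4, -0.4]
finger_gap: 0.001
grip_force: 0.0
```

```bash
cat > s.py <<'E'
from h import *
v=np.load("mouth.npy"); yaw=v[3]; a=np.radians(35)
h=np.array([np.cos(yaw),np.sin(yaw),0]);Z=np.array([0,0,1.]);u=h*np.cos(a)+Z*np.sin(a);n=-h*np.sin(a)+Z*np.cos(a);Y=np.cross(n,u)
M=np.stack([u,Y,n],1)
st=env.get_state();R=np.array(st["eef_rot"])
if __name__=="__main__":
    print("t",st["time_s"],"tcp",np.round(st["ee_pos"],4),"in mouth mm",np.round(M.T@(st["ee_pos"]-v[:3])*1e3,1),"edge mm",np.round(M.T@(st["ee_pos"]+.011*h-v[:3])*1e3,1))
    print("F",np.round(st["ft_force"],1),"Fn",st["ft_force"]@n,"gap",st["finger_gap"],"grip",st["grip_force"],"yaw",np.arctan2(-R[0,1],R[1,1]),"tgt",yaw,"tiltz",R[:,2].round(4))
E
python3 s.py
```

```text
t 4.4 tcp [0.5889 0.0007 0.1178] in mouth mm [-7.5 -1.  25.2] edge mm [ 1.5 -1.  18.9]
F [ 0.2  0.4 -0.4] Fn -0.3782782038621857 gap 0.0007863759903573008 grip 0.0 yaw -0.10986282473972242 tgt -0.1122472755355859 tiltz [-4.e-04  1.e-04 -1.e+00]
```

>>> drive_tool(
  plan=[
    [-0.2,0,0.29,0],
    [-0.4,0,0.57,0],
    [-0.4,0,0.57,0],
  ],
)

```text
time_s: 4.7
ee_pos: [0.593, 0.0003, 0.1125]
eef_rot: [[-0.994, 0.11, 0.0], [0.11, 0.994, 0.0], [-0.0, 0.0, -1.0]]
ft_force: [-0.4, 0.4, 3.9]
finger_gap: 0.0
grip_force: 2.2
```

>>> drive_tool(
  plan=[
    [-0.06,0,0.08,0],
    [-0.12,0,0.16,0],
    [-0.17,0,0.25,0],
    [-0.17,0,0.25,0],
  ],
)

```text
time_s: 5.1
ee_pos: [0.5944, 0.0001, 0.1106]
eef_rot: [[-0.994, 0.11, 0.0], [0.11, 0.994, -0.0], [-0.0, -0.0, -1.0]]
ft_force: [-2.5, 0.2, 7.0]
finger_gap: -0.003
grip_force: 3.7
```

>>> drive_tool(
  plan=[
    [-0.06,0,0.08,0],
    [-0.12,0,0.16,0],
    [-0.12,0,0.16,0],
  ],
)

```text
time_s: 5.4
ee_pos: [0.5956, 0.0, 0.109]
eef_rot: [[-0.994, 0.11, 0.0], [0.11, 0.994, -0.0], [-0.0, -0.0, -1.0]]
ft_force: [-3.2, 0.7, 7.1]
finger_gap: -0.002
grip_force: 4.0
```

```bash
python3 s.py
```

```text
t 5.4 tcp [0.5956 0.     0.109 ] in mouth mm [-7.  -1.  14.2] edge mm [ 2.  -1.   7.9]
F [-3.2  0.7  7.1] Fn 7.7238474241046395 gap -0.001683190239397511 grip 4.0054297260940075 yaw -0.10974877083080853 tgt -0.1122472755355859 tiltz [ 3.e-04 -1.e-04 -1.e+00]
```

>>> drive_tool(
  plan=[
    [-0.06,0,0.08,0],
    [-0.06,0,0.08,0],
  ],
)

```text
time_s: 5.6
ee_pos: [0.596, -0.0, 0.1083]
eef_rot: [[-0.994, 0.11, 0.0], [0.11, 0.994, -0.0], [-0.0, -0.0, -1.0]]
ft_force: [-4.8, 1.0, 8.0]
finger_gap: -0.001
grip_force: 4.5
```

>>> drive_tool(
  plan=[
    [-0.06,0,0.08,0],
    [-0.06,0,0.08,0],
  ],
)

```text
time_s: 5.8
ee_pos: [0.5964, -0.0001, 0.1079]
eef_rot: [[-0.994, 0.11, -0.0], [0.11, 0.994, -0.0], [0.0, -0.0, -1.0]]
ft_force: [-5.5, -0.2, 11.6]
finger_gap: -0.005
grip_force: 6.2
```

>>> drive_tool(
  plan=[
    [-0.03,0,0.04,0],
    [-0.03,0,0.04,0],
  ],
)

```text
time_s: 6.0
ee_pos: [0.5964, -0.0001, 0.1078]
eef_rot: [[-0.994, 0.109, -0.0], [0.109, 0.994, -0.0], [0.0, -0.0, -1.0]]
ft_force: [-7.4, 1.0, 13.2]
finger_gap: -0.003
grip_force: 7.3
```

```bash
python3 s.py
```

```text
t 6.0 tcp [ 5.964e-01 -1.000e-04  1.078e-01] in mouth mm [-7.  -1.  12.7] edge mm [ 2.  -1.   6.4]
F [-7.4  1.  13.2] Fn 15.086980268413477 gap -0.003351562902464676 grip 7.331093419343233 yaw -0.10969468636363829 tgt -0.1122472755355859 tiltz [-4.e-04 -2.e-04 -1.e+00]
```

>>> drive_tool(
  plan=[
    [1.0,0.1,-1.43,0],
    [2.6,0.1,-3.7,0],
    [4.0,0.1,-5.7,0],
    [4.0,0.1,-5.7,0],
  ],
  gripper=0.75,
)

```text
time_s: 6.4
ee_pos: [0.5577, 0.0054, 0.1664]
eef_rot: [[-0.994, 0.109, 0.004], [0.109, 0.994, -0.0], [-0.004, 0.0, -1.0]]
ft_force: [0.9, 0.0, 0.5]
finger_gap: 0.678
grip_force: 0.0
```

```bash
python3 - <<'E'
from h import *
v=np.load("mouth.npy"); n=np.array([-.570,.064,.819]); v[:3]+=.003*n; np.save("mouth.npy",v)
from s import M
st=env.get_state();w=env.capture("wrist"); save(w,"w3.png")
d=env.look_for(w,"spent_center");print([(x["p"],x["extent"]) for x in d])
for z in(.01,.032):
  q=np.array([(-.011,-.022,z),(-.011,.022,z),(.011,.022,z),(.011,-.022,z)]); print(z,proj(w,v[:3]+q@M.T,st).round(1).tolist())
E
python3 s.py
```

```text
[(0.86, [227.0, 238.7, 64.2, 39.8])]
0.01 [[229.7, 244.6], [284.1, 244.7], [284.7, 273.1], [228.8, 273.0]]
0.032 [[226.9, 241.8], [286.8, 241.9], [287.6, 273.2], [225.9, 273.0]]
t 6.5 tcp [0.558  0.0052 0.1637] in mouth mm [-6.7  0.  77.7] edge mm [ 2.3  0.  71.4]
F [ 0.4  0.7 -0.2] Fn -0.33116639864644193 gap 0.7452433602078239 grip 0.0 yaw -0.10971485622992823 tgt -0.1122472755355859 tiltz [ 2.1e-03 -1.0e-04 -1.0e+00]
```

View pics/w3.png

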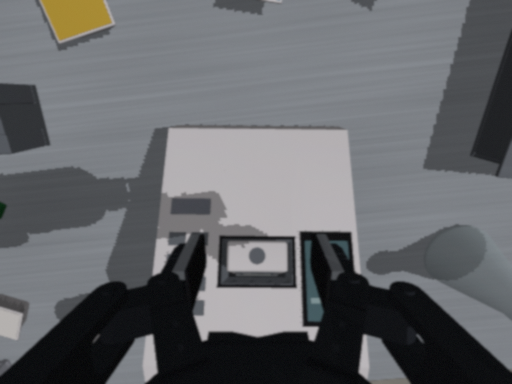

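The spent face in the bay spans about 228–288 px, which fits 32 mm proud better than 10 mm. I'll confirm with pixel profiles.

Run:
```python
import cv2
g=cv2.imread("pics/w3.png",0).astype(int)
print("cols218-300 row247",g[245:249,216:300].mean(0).astype(int)); print("row",g[232:292,270:276].mean(1).astype(int))
```

```text
cols218-300 row247 [119 112  93  61  31  27  39  44  44  46  60  91 124 147 159 162 162 163
 163 165 169 171 172 171 166 155 142 142 152 166 173 175 175 175 175 172
 165 159 153 148 145 143 145 151 158 165 170 174 176 176 176 176 176 176
 175 176 175 176 175 175 175 175 175 176 176 175 175 175 173 167 148 108
  70  57  58  58  45  39  76 128 160 170 167 148]
row [178 178 175 154 100  42  27  43  72 107 140 163 173 175 175 176 176 176
 176 177 176 177 177 177 177 177 178 178 178 178 178 178 179 179 179 179
 179 176 165 138 102  75  69  66  55  49  52  53  52  52  55  57  53  37
  38  86 140 170 180 181]
```

It is out: the edges sit at 227.3 and 287 px, against 226.9 and 286.8 predicted. Now I'll grasp it.

>>> drive_tool(
  plan=[
    [-1.8,0,3.0,0],
    [-3.2,0,5.2,0],
    [-3.6,0,5.8,0],
    [-3.6,0,6.0,0],
    [-3.6,0,6.0,0],
  ],
)

```text
time_s: 7.0
ee_pos: [0.5929, 0.0013, 0.1028]
eef_rot: [[-0.994, 0.11, -0.001], [0.11, 0.994, 0.0], [0.001, 0.0, -1.0]]
ft_force: [0.5, 0.4, -0.3]
finger_gap: 0.754
grip_force: 0.0
```

>>> drive_tool(
  plan=[
    [0,0,0,0],
    [0,0,0,0],
    [0,0,0,0],
    [0,0,0,0],
  ],
  gripper=0,
  grip_force=50,
)

```text
time_s: 7.4
ee_pos: [0.5937, 0.0012, 0.1042]
eef_rot: [[-0.994, 0.11, 0.002], [0.11, 0.994, -0.0], [-0.002, 0.0, -1.0]]
ft_force: [-1.8, 0.2, 4.0]
finger_gap: 0.506
grip_force: 53.1
```

```bash
python3 s.py
```

```text
t 7.4 tcp [0.5937 0.0012 0.1042] in mouth mm [-11.4   0.    8.4] edge mm [-2.4  0.   2. ]
F [-1.8  0.2  4. ] Fn 4.290566794348752 gap 0.5055056663256282 grip 53.07427167892456 yaw -0.10977254036421065 tgt -0.1122472755355859 tiltz [ 1.7e-03 -1.0e-04 -1.0e+00]
```

>>> drive_tool(
  plan=[
    [1.1,0,-1.6,0],
    [2.3,0,-3.3,0],
    [3.6,0,-5.1,0],
    [4.6,0,-6.6,0],
    [4.6,0,-6.6,0],
  ],
)

```text
time_s: 7.9
ee_pos: [0.5478, 0.0064, 0.1714]
eef_rot: [[-0.994, 0.109, 0.003], [0.109, 0.994, -0.0], [-0.003, 0.0, -1.0]]
ft_force: [0.5, -0.4, -0.3]
finger_gap: 0.504
grip_force: 52.8
```

```bash
python3 s.py
```

```text
t 7.9 tcp [0.5478 0.0064 0.1714] in mouth mm [-10.6   0.   89.9] edge mm [-1.6  0.  83.6]
F [ 0.5 -0.4 -0.3] Fn -0.5388717745075404 gap 0.5036495146692206 grip 52.80848443508148 yaw -0.10962177438313282 tgt -0.1122472755355859 tiltz [ 3.3e-03 -3.0e-04 -1.0e+00]
```

>>> drive_tool(
  plan=[
    [1,3,-1,0],
    [2.5,7,-1,0],
    [4,11,-1,0],
    [5.8,15.6,-1,0],
    [5.8,15.6,-1,0],
  ],
)

```text
time_s: 8.4
ee_pos: [0.5052, 0.1726, 0.1783]
eef_rot: [[-0.995, 0.103, -0.002], [0.103, 0.995, 0.002], [0.002, 0.002, -1.0]]
ft_force: [0.9, 0.0, -0.1]
finger_gap: 0.506
grip_force: 52.8
```

>>> drive_tool(
  plan=[
    [1.5,4,0,0],
    [3,8,0,0],
    [4.5,12,0,0],
    [5.8,15.6,0,0],
    [5.8,15.6,0,0],
  ],
)

```text
time_s: 8.9
ee_pos: [0.4656, 0.3328, 0.1781]
eef_rot: [[-0.995, 0.104, -0.001], [0.104, 0.995, 0.001], [0.001, 0.001, -1.0]]
ft_force: [-0.1, -0.4, -1.2]
finger_gap: 0.506
grip_force: 52.8
```

>>> drive_tool(
  plan=[
    [0,0,3,0],
    [0,0,6,0],
    [0,0,9,0],
    [0,0,9,0],
  ],
)

```text
time_s: 9.3
ee_pos: [0.4639, 0.3266, 0.0843]
eef_rot: [[-0.994, 0.11, -0.008], [0.11, 0.994, -0.004], [0.007, -0.005, -1.0]]
ft_force: [-0.5, -0.9, -0.2]
finger_gap: 0.508
grip_force: 52.8
```

```bash
python3 s.py;python3 - <<'E'
from h import *
st=env.get_state();b=env.capture("wrist");t=env.capture("top")
cv2.imwrite("pics/bin.png",np.hstack([b["pixels"][:300,:400],t["pixels"][120:360,50:250].repeat(1,0)[:, :].copy() if 0 else cv2.resize(t["pixels"][130:280,50:250],(400,300))])[:,:,::-1])
print([(d["p"],d["extent"]) for d in env.look_for(t,"bin_in")],[(d["p"],d["extent"]) for d in env.look_for(b,"spent_center")])
E
```

```text
t 9.3 tcp [0.4639 0.3266 0.0843] in mouth mm [-158.3  308.8   87. ] edge mm [-149.3  308.8   80.7]
F [-0.5 -0.9 -0.2] Fn 0.020317187326467576 gap 0.5079170321245463 grip 52.76408672332764 yaw -0.11058395974511825 tgt -0.1122472755355859 tiltz [-0.0077 -0.0043 -1.    ]
[] [(0.92, [212.0, 233.5, 95.7, 51.3])]
```

View pics/bin.png

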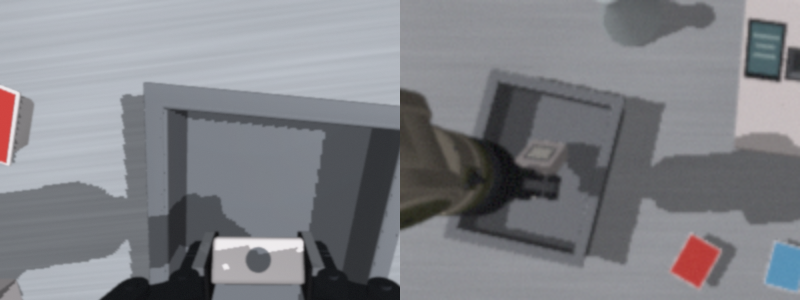

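>>> drive_tool(
  plan=[
    [0,0,0,0],
    [0,0,0,0],
    [0,0,0,0],
    [0,0,-3,0],
    [0,0,-8,0],
  ],
  gripper=0.8,
)

```text
time_s: 10.0
ee_pos: [0.4642, 0.328, 0.1669]
eef_rot: [[-0.994, 0.109, -0.006], [0.11, 0.994, -0.003], [0.006, -0.004, -1.0]]
ft_force: [0.5, 0.5, 0.4]
finger_gap: 0.801
grip_force: 0.0
```

>>> drive_tool(
  plan=[
    [0,0,-3,0],
    [0,0,-7,0],
    [0,0,-7,0],
  ],
)

```text
time_s: 10.3
ee_pos: [0.4691, 0.3306, 0.2457]
eef_rot: [[-0.994, 0.109, 0.01], [0.109, 0.994, 0.005], [-0.009, 0.006, -1.0]]
ft_force: [1.1, -0.0, 0.8]
finger_gap: 0.799
grip_force: 0.0
```

```bash
python3 s.py;python3 - <<'E'
from h import *
st=env.get_state();b=env.capture("wrist")
save(b,"bin2.png")
for d in env.look_for(b,"spent_center"): e=d["extent"]; print(d["p"],e,onz(b,(e[0]+e[2]/2,e[1]+e[3]/2),.02,st))
E
```

```text
t 10.3 tcp [0.4691 0.3306 0.2457] in mouth mm [-61.9 313.3 216.5] edge mm [-52.9 313.3 210.2]
F [ 1.1 -0.   0.8] Fn 0.014511300620739668 gap 0.7990367554689386 grip 0.0 yaw -0.10954024192629942 tgt -0.1122472755355859 tiltz [ 0.0097  0.005  -0.9999]
0.62 [229.4, 105.6, 43.7, 76.5] [0.45090807 0.32593538 0.02      ]
```

>>> drive_tool(
  plan=[
    [-0.5,-4,0,0],
    [-1.4,-8.5,0,0],
    [-2.2,-13,0,0],
    [-2.9,-17,0,0],
    [-3.4,-20.4,0,0],
  ],
)

```text
time_s: 10.9
ee_pos: [0.4769, 0.1206, 0.2375]
eef_rot: [[-0.994, 0.11, -0.003], [0.11, 0.994, -0.0], [0.002, -0.001, -1.0]]
ft_force: [1.0, 0.3, 1.1]
finger_gap: 0.799
grip_force: 0.0
```

>>> drive_tool(
  plan=[
    [-0.7,-4,0,0],
    [-1.4,-8.5,0,0],
    [-2.2,-13,0,0],
    [-2.9,-17,0,0],
    [-3.4,-20.4,0,0],
  ],
)

```text
time_s: 11.4
ee_pos: [0.4884, -0.0858, 0.2375]
eef_rot: [[-0.994, 0.111, -0.002], [0.111, 0.994, 0.001], [0.002, 0.0, -1.0]]
ft_force: [0.9, 0.8, -0.4]
finger_gap: 0.802
grip_force: 0.0
```

>>> drive_tool(
  plan=[
    [-0.7,-4,0,0],
    [-1.4,-8.5,0,0],
    [-2.2,-13,0,0],
    [-2.9,-17,0,0],
    [-3.4,-20.4,0,0],
  ],
)

```text
time_s: 11.9
ee_pos: [0.5, -0.2922, 0.2371]
eef_rot: [[-0.994, 0.111, -0.002], [0.111, 0.994, 0.002], [0.002, 0.001, -1.0]]
ft_force: [0.5, 0.5, -0.3]
finger_gap: 0.805
grip_force: 0.0
```

>>> drive_tool(
  plan=[
    [0,0,0,0],
    [0,0,0,0],
  ],
)

```text
time_s: 12.1
ee_pos: [0.4999, -0.2904, 0.2372]
eef_rot: [[-0.994, 0.111, -0.003], [0.111, 0.994, 0.003], [0.003, 0.002, -1.0]]
ft_force: [-0.8, -0.2, 0.1]
finger_gap: 0.803
grip_force: 0.0
```

```bash
python3 s.py;python3 - <<'E'
from h import *
st=env.get_state();w=env.capture("wrist");save(w,"r1.png"); np.save("r1.npy",dict(p=w,st=st),allow_pickle=True)
for t in("fresh_center","narrow_a_center","rack"):
  for d in env.look_for(w,t): e=d["extent"]; print(t,d["p"],e,onz(w,(e[0]+e[2]/2,e[1]+e[3]/2),.098,st))
E
```

```text
t 12.1 tcp [ 0.4999 -0.2904  0.2372] in mouth mm [  15.3 -300.3  152. ] edge mm [  24.3 -300.3  145.7]
F [-0.8 -0.2  0.1] Fn 0.5356419364345467 gap 0.8027131167112889 grip 0.0 yaw -0.11146800690915935 tgt -0.1122472755355859 tiltz [-0.0026  0.0025 -1.    ]
fresh_center 0.75 [221.5, 189.3, 42.6, 54.2] [ 0.54260689 -0.31067045  0.098     ]
fresh_center 0.73 [308.7, 276.3, 29.1, 58.9] [ 0.67046047 -0.22860377  0.098     ]
fresh_center 0.72 [212.8, 125.3, 43.4, 29.0] [ 0.45969125 -0.30835887  0.098     ]
narrow_a_center 0.83 [161.2, 130.4, 40.7, 25.5] [ 0.4571195  -0.36122386  0.098     ]
rack 0.63 [152.2, 111.9, 169.7, 57.3] [ 0.46070853 -0.30594169  0.098     ]
rack 0.63 [391.8, 138.7, 119.0, 228.3] [ 0.61370916 -0.08117397  0.098     ]
```

View pics/r1.png

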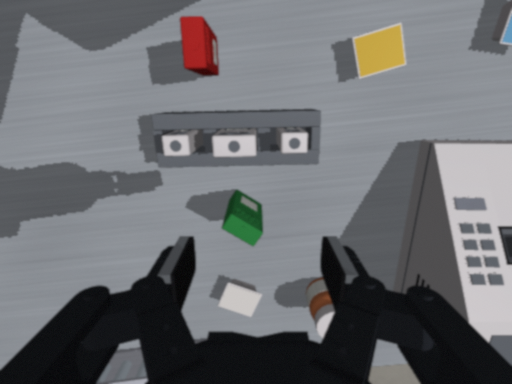

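The rack's middle cartridge is the wide one, with its top at about (213–257, 134–157). The narrow ones are at (180,145) and (294,142). I'll compute the grasp from these.

Run:
```python
from h import *
d=np.load("r1.npy",allow_pickle=True).item(); w,st=d["p"],d["st"]
g=cv2.GaussianBlur(w["pixels"],(1,1),0).mean(2)
m=(g>125).astype(np.uint8); m[:, :150]=0; m[:126]=0; m[165:]=0; m[:,325:]=0
for c in cv2.findContours(m,cv2.RETR_EXTERNAL,2)[0]:
    if cv2.contourArea(c)>100:
        r=cv2.minAreaRect(c); print(r); print(onz(w,r[0],.098,st).round(4),onz(w,r[0],.086,st).round(4))
q=[onz(w,p,.052,st) for p in((155,113),(320,110))]; e=q[1]-q[0]; print("yaw rack",-np.arctan2(e[0],e[1]),np.linalg.norm(e))
print(np.round(g[126:164,232:238].mean(1)).astype(int),np.round(g[150:154,205:265].mean(0)).astype(int))
```

```text
((233.97805786132812, 145.70895385742188), (22.46355628967285, 43.788665771484375), 88.40885925292969)
[ 0.4655 -0.3097  0.098 ] [ 0.4673 -0.3109  0.086 ]
((176.0, 144.5), (28.0, 21.0), 0.0)
[ 0.4578 -0.367   0.098 ] [ 0.4594 -0.3706  0.086 ]
((294.0, 142.5), (21.0, 26.0), 90.0)
[ 0.4689 -0.2498  0.098 ] [ 0.471  -0.2485  0.086 ]
((320.5, 145.0), (38.0, 7.0), 90.0)
[ 0.4744 -0.2237  0.098 ] [ 0.4766 -0.2212  0.086 ]
yaw rack -0.09363779475343721 0.18500114730117412
[101  95  91  97 100  96  85  80  98 138 178 198 202 197 176 141 114 105
 103 102 102 102 101 103 110 133 167 191 196 186 158 124 104 102 102 101
 101 101] [ 65  67  70  72  74  74  78 102 145 179 194 198 199 199 199 199 199 200
 200 200 200 200 199 195 185 171 159 149 143 141 145 155 168 182 194 199
 201 202 201 202 202 202 202 202 202 202 202 201 200 195 175 135 104  97
  95  90  85  86  90  91]
```

>>> drive_tool(
  plan=[
    [3.2,-2.3,3,-0.018],
    [3.2,-2.3,7,-0.018],
    [3.2,-2.3,10,-0.018],
    [3.2,-2.3,10,-0.018],
    [3.2,-2.3,10,-0.018],
  ],
  gripper=0.65,
)

```text
time_s: 12.8
ee_pos: [0.4667, -0.3088, 0.1396]
eef_rot: [[-0.996, 0.09, -0.0], [0.09, 0.996, 0.0], [0.0, 0.0, -1.0]]
ft_force: [0.6, 0.4, 1.9]
finger_gap: 0.648
grip_force: 0.0
```

```bash
python3 s.py;python3 - <<'E'
from h import *
st=env.get_state();w=env.capture("wrist");save(w,"r2.png")
print("pred top",proj(w,np.array([[.4655,-.3097,.098]]),st))
R=st["eef_rot"];print("tcp-line",proj(w,np.array(st["ee_pos"])+np.array([np.zeros(3)])*1,st))
g=w["pixels"].mean(2); m=(g>125).astype(np.uint8)
for c in cv2.findContours(m,cv2.RETR_EXTERNAL,2)[0]:
    if cv2.contourArea(c)>300:
        r=cv2.minAreaRect(c); X=onz(w,r[0],.098,st); print(np.round(r[0],1),np.round(r[1],1),r[2],X.round(4),"tool",(R.T@(X-st["ee_pos"])*1e3).round(1))
E
```

```text
t 12.8 tcp [ 0.4667 -0.3088  0.1396] in mouth mm [ -66.  -322.2   89.9] edge mm [ -57.  -322.2   83.6]
F [0.6 0.4 1.9] Fn 1.2010684136607976 gap 0.6482047783584498 grip 0.0 yaw -0.09048482138098278 tgt -0.1122472755355859 tiltz [-4.e-04  5.e-04 -1.e+00]
pred top [[255.68192223 212.331104  ]]
tcp-line [[257.05776136 242.92260555]]
[382.8 373. ] [52.2 17.8] 25.866355895996094 [ 0.6267 -0.2132  0.098 ] tool [-150.8  109.7   41.6]
[140.8 365.3] [33.1 65.4] 34.99202346801758 [ 0.5988 -0.4216  0.098 ] tool [-141.8 -100.4   41.5]
[231.  305.2] [62.9 70.8] 86.93350982666016 [ 0.5431 -0.3365  0.098 ] tool [-78.6 -20.7  41.6]
[338.5 205. ] [28. 39.] 90.0 [ 0.4652 -0.2516  0.098 ] tool [ 6.6 56.8 41.7]
[180.  202.1] [33.2 51.3] 73.88658142089844 [ 0.453  -0.3615  0.098 ] tool [  8.8 -53.7  41.6]
[253.6 170.9] [347.2 550.7] 83.39708709716797 [ 0.4354 -0.3083  0.098 ] tool [31.2 -2.4 41.6]
```

View pics/r2.png

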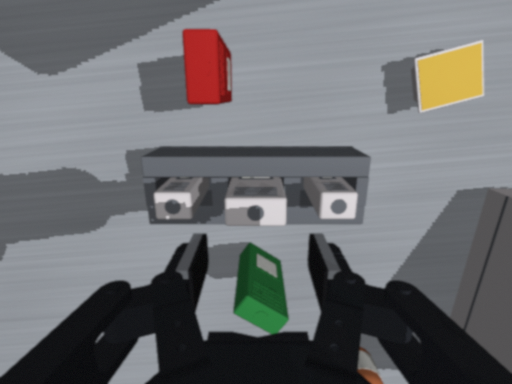

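The fresh top is centred at (256,211.5), against (255.7,212.3) predicted, so it is aligned. Next: descend, grip and lift.

>>> drive_tool(
  plan=[
    [0.1,-0.1,2.5,0],
    [0.1,-0.1,5,0],
    [0.1,-0.1,7,0],
    [0.1,-0.1,7.4,0],
    [0.1,-0.1,7.4,0],
  ],
)

```text
time_s: 13.35
ee_pos: [0.4663, -0.3109, 0.0663]
eef_rot: [[-0.996, 0.091, 0.001], [0.091, 0.996, -0.001], [-0.001, -0.001, -1.0]]
ft_force: [-0.6, 0.4, 0.5]
finger_gap: 0.651
grip_force: 0.0
```

>>> drive_tool(
  plan=[
    [0,0,0,0],
    [0,0,0,0],
    [0,0,0,0],
    [0,0,0,0],
  ],
  gripper=0,
  grip_force=25,
)

```text
time_s: 13.75
ee_pos: [0.4667, -0.3114, 0.067]
eef_rot: [[-0.996, 0.092, 0.003], [0.091, 0.996, -0.002], [-0.003, -0.002, -1.0]]
ft_force: [0.1, 0.9, 6.6]
finger_gap: 0.511
grip_force: 29.3
```

>>> drive_tool(
  plan=[
    [0,0,-1,0],
    [0,0,-2.2,0],
    [0,0,-3.4,0],
    [0,0,-3.8,0],
    [0,0,-3.8,0],
  ],
)

```text
time_s: 14.25
ee_pos: [0.466, -0.3112, 0.1043]
eef_rot: [[-0.996, 0.092, 0.002], [0.092, 0.996, -0.001], [-0.002, -0.001, -1.0]]
ft_force: [-0.5, 0.2, -0.9]
finger_gap: 0.512
grip_force: 28.4
```

```bash
python3 s.py;python3 - <<'E'
from h import *
st=env.get_state();w=env.capture("wrist");save(w,"r3.png")
for t in("fresh_center",):
  for d in env.look_for(w,t): print(d["p"],d["extent"])
E
```

```text
t 14.25 tcp [ 0.466  -0.3112  0.1043] in mouth mm [ -86.6 -324.7   61.2] edge mm [ -77.6 -324.7   54.9]
F [-0.5  0.2 -0.9] Fn -0.4557582621593867 gap 0.5115116255291133 grip 28.416021466255188 yaw -0.09184407838316701 tgt -0.1122472755355859 tiltz [ 0.0016 -0.0014 -1.    ]
0.97 [211.5, 187.6, 93.5, 100.2]
0.57 [233.2, 291.5, 60.6, 44.8]
0.18 [471.9, 229.5, 38.9, 147.4]
```

>>> drive_tool(
  plan=[
    [0.7,0,-0.05,0],
    [1.5,0,-0.08,0],
    [2.2,0,0,0],
    [2.8,0,0.07,0],
    [2.8,0,0.07,0],
  ],
  grip_force=20,
)

```text
time_s: 14.85
ee_pos: [0.4376, -0.3077, 0.1024]
eef_rot: [[-0.996, 0.092, 0.001], [0.092, 0.996, 0.001], [-0.001, 0.001, -1.0]]
ft_force: [3.5, 1.3, 1.0]
finger_gap: 0.512
grip_force: 28.4
```

```bash
python3 s.py;python3 - <<'E'
from h import *
st=env.get_state();w=env.capture("wrist");save(w,"r4.png")
E
```

```text
t 14.85 tcp [ 0.4376 -0.3077  0.1024] in mouth mm [-111.1 -324.5   76.1] edge mm [-102.1 -324.5   69.8]
F [3.5 1.3 1. ] Fn -1.0565456737413939 gap 0.5117418946743568 grip 28.356856405735016 yaw -0.09177739742185366 tgt -0.1122472755355859 tiltz [ 1.5e-03  6.0e-04 -1.0e+00]
```

View pics/r4.png

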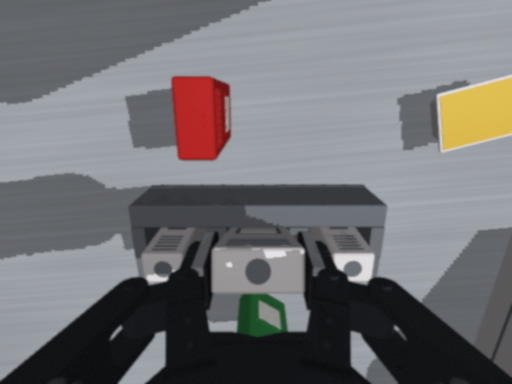

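The end face with its dot is at (258,271), tilting towards the robot. A 3.5 N reaction confirms that it is pivoting, so I'll continue to about 36°.

>>> drive_tool(
  plan=[
    [0.6,0,0.17,0],
    [1.2,0,0.38,0],
    [1.95,0,0.7,0],
    [1.95,0,0.7,0],
  ],
)

```text
time_s: 15.3
ee_pos: [0.4172, -0.306, 0.0951]
eef_rot: [[-0.996, 0.092, -0.001], [0.092, 0.996, 0.0], [0.001, 0.0, -1.0]]
ft_force: [2.2, 1.0, 2.2]
finger_gap: 0.509
grip_force: 29.1
```

```bash
python3 s.py
```

```text
t 15.3 tcp [ 0.4172 -0.306   0.0951] in mouth mm [-132.1 -325.    81.7] edge mm [-123.1 -325.    75.4]
F [2.2 1.  2.2] Fn 0.5890834256682072 gap 0.5086547132580109 grip 29.122035205364227 yaw -0.09228690981145414 tgt -0.1122472755355859 tiltz [-8.e-04  3.e-04 -1.e+00]
```

>>> drive_tool(
  plan=[
    [0,0,-2,0],
    [0,0,-5,0],
    [0,0,-8,0],
    [0,0,-8,0],
    [0,0,-8,0],
  ],
)

```text
time_s: 15.8
ee_pos: [0.4173, -0.3065, 0.175]
eef_rot: [[-0.996, 0.092, -0.002], [0.092, 0.996, -0.0], [0.002, -0.001, -1.0]]
ft_force: [-0.2, 0.2, -1.1]
finger_gap: 0.51
grip_force: 28.8
```

```bash
python3 s.py;python3 - <<'E'
from h import *
st=env.get_state();w=env.capture("wrist");save(w,"r5.png")
R=np.array(st["eef_rot"]);G=st["ee_pos"]+R@[0,0,-.022]
for th in(0,20,30,35,40):
    a=np.radians(th); X=-R[:,0];Z=-R[:,2]; u=X*np.cos(a)+Z*np.sin(a); n=-X*np.sin(a)+Z*np.cos(a)
    P=[G+.010*n+sx*.011*u+sy*.022*R[:,1] for sx,sy in((-1,-1),(-1,1),(1,1),(1,-1),(0,0))]+[G-.082*n+sx*.011*u for sx in(-1,1)]
    print(th,proj(w,np.array(P),st).round(0).astype(int).tolist())
cv2.imwrite("pics/r5c.png",cv2.resize(w["pixels"][170:330,160:360,::-1],None,fx=3.5,fy=3.5,interpolation=cv2.INTER_CUBIC))
t=env.capture("scene"); print([(d["p"],d["extent"]) for d in env.look_for(t,"fresh_center")]); save(t,"sc5.png")
E
```

```text
t 15.8 tcp [ 0.4173 -0.3065  0.175 ] in mouth mm [ -86.2 -325.5  147.2] edge mm [ -77.1 -325.5  140.9]
F [-0.2  0.2 -1.1] Fn -0.7290751147905995 gap 0.5102875663164076 grip 28.80912333726883 yaw -0.09245714191074605 tgt -0.1122472755355859 tiltz [-1.8e-03 -5.0e-04 -1.0e+00]
0 [[208, 257], [306, 257], [304, 297], [210, 297], [257, 278], [257, 191], [257, 217]]
20 [[209, 246], [305, 246], [305, 295], [209, 295], [257, 270], [257, 226], [257, 254]]
30 [[210, 242], [304, 242], [306, 292], [208, 292], [257, 266], [257, 244], [257, 273]]
35 [[210, 240], [304, 240], [306, 290], [208, 290], [257, 264], [257, 254], [257, 283]]
40 [[210, 239], [303, 239], [306, 288], [207, 288], [257, 262], [257, 263], [257, 293]]
[(0.95, [133.6, 211.5, 21.8, 28.4]), (0.88, [126.8, 148.4, 20.1, 35.7]), (0.63, [122.8, 172.0, 15.2, 21.5])]
```

View pics/r5c.png

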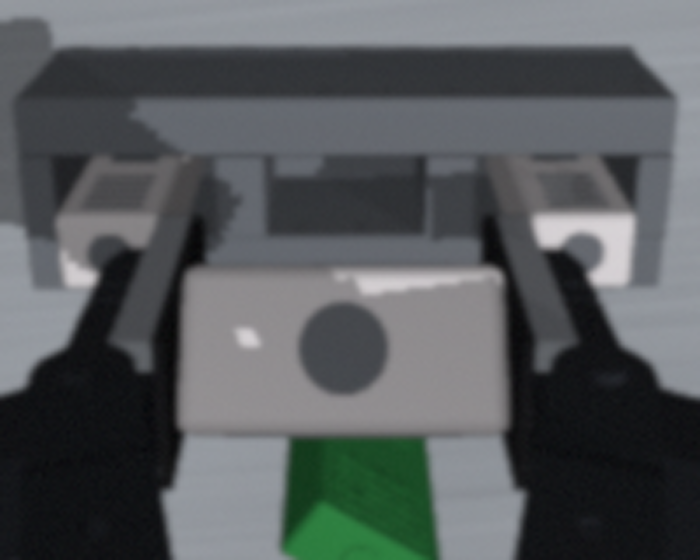

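The face spans crop (180–509, 265–435), and the robot-side face is hidden. Next I'll fit its tilt.

```bash
cat > tilt.py <<'E'
from h import *
from scipy.optimize import least_squares
def fit(w,st,px):
    R=np.array(st["eef_rot"]);T=np.array(st["ee_pos"])
    def P(v):
        a=v[2]; u=np.array([-np.cos(a),0,-np.sin(a)]); n=np.array([np.sin(a),0,-np.cos(a)])
        E=np.array([v[0],v[3],v[1]])
        return proj(w,np.array([T+R@(E+sx*.011*u+np.array([0,sy*.022,0])) for sx,sy in((-1,-1),(-1,1),(1,1),(1,-1))]),st)
    s=least_squares(lambda v:np.r_[(P(v)-px).ravel()],[0,-.03,.6,0],x_scale=[.01,.01,.2,.01])
    print("face centre tool x,z mm",s.x[:2]*1e3,"tilt deg",np.degrees(s.x[2]),"y",s.x[3]*1e3,"sd",np.sqrt(np.diag(np.linalg.inv(s.jac.T@s.jac)))*[1e3,1e3,57,1e3]*.4,"res",s.fun.round(1))
E
python3 - <<'E'
from tilt import *
import cv2
st=env.get_state(); w=env.capture("wrist")
c=lambda a:(np.array(a)+.5)/3.5-.5+np.array([160,170])
fit(w,st,c([(183,266),(503,266),(509,434),(178,432)]))
g=w["pixels"].mean(2)
print(g[238:300,230:236].mean(1).astype(int))
# tip: lower end seen?
E
```

```text
face centre tool x,z mm [  0.9913085  -26.87455885] tilt deg 28.490753793107253 y 0.3624964330891723 sd [0.31730297 0.46466062 2.66952616 0.09478123] res [ 0.1 -0.2  0.1 -0.2 -0.3 -0.1  0.1  0.4]
[ 98 102 105 105 105 104 102 100 107 119 128 135 139 142 141 141 141 141
 141 142 142 142 142 142 143 148 163 181 191 195 193 180 158 145 143 143
 143 143 143 143 143 144 144 144 144 144 144 144 144 144 144 143 140 135
 127 116 117 140 152 153 153 153]
```

>>> drive_tool(
  plan=[
    [0,2,-2.4,0],
    [-1,6,-2.4,0],
    [-2,10,-2.4,0],
    [-3.5,14,-2.4,0],
    [-4.9,16.1,-2.4,0],
  ],
  grip_force=25,
)

```text
time_s: 16.5
ee_pos: [0.4811, -0.1475, 0.1985]
eef_rot: [[-0.996, 0.09, -0.002], [0.09, 0.996, 0.001], [0.002, 0.001, -1.0]]
ft_force: [-0.0, -0.7, -0.6]
finger_gap: 0.512
grip_force: 28.8
```

>>> drive_tool(
  plan=[
    [-1,4,0,0.02],
    [-2,8,0,0.02],
    [-3.5,12,0,0.02],
    [-4.9,16.2,0,0.02],
    [-4.9,16.2,0,0.02],
  ],
)

```text
time_s: 17.0
ee_pos: [0.5461, 0.0107, 0.1981]
eef_rot: [[-0.994, 0.105, -0.001], [0.105, 0.994, 0.001], [0.001, 0.001, -1.0]]
ft_force: [-0.5, 0.2, -1.4]
finger_gap: 0.511
grip_force: 28.7
```

>>> drive_tool(
  plan=[
    [0,0,0,0],
    [0,0,0,0],
  ],
)

```text
time_s: 17.2
ee_pos: [0.5446, 0.0058, 0.1986]
eef_rot: [[-0.994, 0.112, -0.002], [0.112, 0.994, -0.0], [0.002, -0.0, -1.0]]
ft_force: [0.2, -0.4, -0.5]
finger_gap: 0.514
grip_force: 28.7
```

```bash
python3 s.py
python3 - <<'E'
from h import *
st=env.get_state();w=env.capture("wrist");t=env.capture("top")
cv2.imwrite("pics/i1.png",np.hstack([cv2.resize(w["pixels"][130:330,150:370],(440,400)),cv2.resize(t["pixels"][110:210,210:300],(360,400))])[:,:,::-1])
E
```

```text
t 17.2 tcp [0.5446 0.0058 0.1986] in mouth mm [  2.3  -0.9 114. ] edge mm [ 11.3  -0.9 107.7]
F [ 0.2 -0.4 -0.5] Fn -0.5326387145880362 gap 0.5138854922285533 grip 28.743848204612732 yaw -0.11233630168407091 tgt -0.1122472755355859 tiltz [-1.9e-03 -2.0e-04 -1.0e+00]
```

View pics/i1.png

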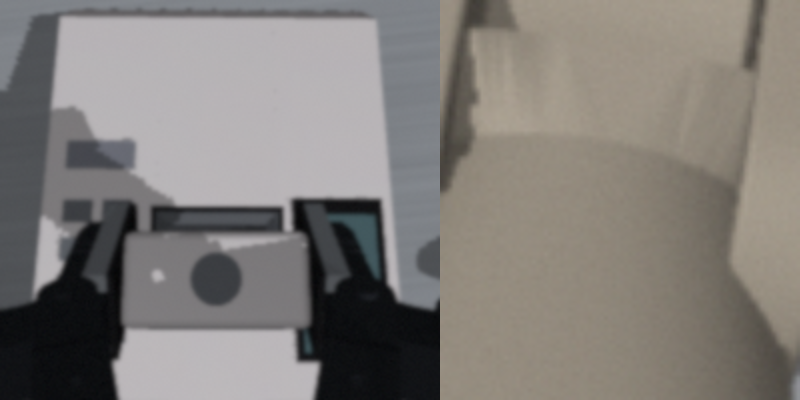

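>>> drive_tool(
  plan=[
    [0,0.05,1.5,0],
    [0,0.05,3,0],
    [0,0.05,3,0],
    [0,0.05,3,0],
  ],
  grip_force=20,
)

```text
time_s: 17.7
ee_pos: [0.545, 0.006, 0.1695]
eef_rot: [[-0.994, 0.113, -0.001], [0.113, 0.994, 0.0], [0.001, 0.0, -1.0]]
ft_force: [0.4, -0.9, -0.7]
finger_gap: 0.508
grip_force: 28.8
```

>>> drive_tool(
  plan=[
    [-0.4,0,0.6,0],
    [-0.86,0,1.23,0],
    [-0.86,0,1.23,0],
    [-0.86,0,1.23,0],
  ],
)

```text
time_s: 18.1
ee_pos: [0.554, 0.0059, 0.1569]
eef_rot: [[-0.994, 0.112, -0.0], [0.112, 0.994, 0.0], [0.0, 0.0, -1.0]]
ft_force: [-0.1, 0.0, -0.6]
finger_gap: 0.512
grip_force: 28.8
```

>>> drive_tool(
  plan=[
    [-0.15,0,0.2,0],
    [-0.29,0,0.41,0],
    [-0.29,0,0.41,0],
  ],
)

```text
time_s: 18.4
ee_pos: [0.5568, 0.0056, 0.1527]
eef_rot: [[-0.994, 0.111, -0.0], [0.111, 0.994, 0.0], [0.0, 0.0, -1.0]]
ft_force: [-0.1, -0.4, 0.3]
finger_gap: 0.511
grip_force: 28.8
```

```bash
python3 s.py
```

```text
t 18.4 tcp [0.5568 0.0056 0.1527] in mouth mm [-14.    0.3  69.4] edge mm [-5.   0.3 63.1]
F [-0.1 -0.4  0.3] Fn 0.22240762998352304 gap 0.5113370802997501 grip 28.754830956459045 yaw -0.11169851798947462 tgt -0.1122472755355859 tiltz [-3.e-04  1.e-04 -1.e+00]
```

>>> drive_tool(
  plan=[
    [-0.15,-0.03,0.2,0],
    [-0.29,-0.06,0.41,0],
    [-0.29,-0.06,0.41,0],
  ],
)

```text
time_s: 18.7
ee_pos: [0.5596, 0.0046, 0.1485]
eef_rot: [[-0.994, 0.112, -0.0], [0.112, 0.994, 0.0], [0.0, 0.0, -1.0]]
ft_force: [-0.7, 0.6, 0.3]
finger_gap: 0.51
grip_force: 28.8
```

>>> drive_tool(
  plan=[
    [-0.15,0,0.2,0],
    [-0.29,0,0.41,0],
    [-0.29,0,0.41,0],
  ],
)

```text
time_s: 19.0
ee_pos: [0.5625, 0.0043, 0.1444]
eef_rot: [[-0.994, 0.112, -0.0], [0.112, 0.994, 0.0], [0.0, 0.0, -1.0]]
ft_force: [0.1, 0.5, -1.0]
finger_gap: 0.507
grip_force: 28.8
```

```bash
python3 s.py
```

```text
t 19.0 tcp [0.5625 0.0043 0.1444] in mouth mm [-14.   -0.4  59.3] edge mm [-5.  -0.4 53. ]
F [ 0.1  0.5 -1. ] Fn -0.8788018135000494 gap 0.5074697626183786 grip 28.75482201576233 yaw -0.11186316174255222 tgt -0.1122472755355859 tiltz [-4.e-04  2.e-04 -1.e+00]
```

>>> drive_tool(
  plan=[
    [-0.2,0,0.29,0],
    [-0.4,0,0.57,0],
    [-0.57,0,0.82,0],
    [-0.57,0,0.82,0],
  ],
)

```text
time_s: 19.4
ee_pos: [0.5682, 0.0037, 0.136]
eef_rot: [[-0.994, 0.112, -0.001], [0.112, 0.994, 0.0], [0.001, 0.0, -1.0]]
ft_force: [0.4, -0.2, -0.1]
finger_gap: 0.51
grip_force: 28.8
```

>>> drive_tool(
  plan=[
    [-0.2,0,0.29,0],
    [-0.4,0,0.57,0],
    [-0.57,0,0.82,0],
    [-0.57,0,0.82,0],
  ],
)

```text
time_s: 19.8
ee_pos: [0.5738, 0.0031, 0.1279]
eef_rot: [[-0.994, 0.112, -0.001], [0.112, 0.994, 0.0], [0.001, 0.0, -1.0]]
ft_force: [-0.4, -0.1, -0.1]
finger_gap: 0.514
grip_force: 28.8
```

```bash
python3 s.py
```

```text
t 19.8 tcp [0.5738 0.0031 0.1279] in mouth mm [-14.2  -0.4  39.2] edge mm [-5.2 -0.4 32.9]
F [-0.4 -0.1 -0.1] Fn 0.1462578831025277 gap 0.5141769582026752 grip 28.75484973192215 yaw -0.11186094601138986 tgt -0.1122472755355859 tiltz [-6.e-04  2.e-04 -1.e+00]
```

>>> drive_tool(
  plan=[
    [-0.25,0,0.35,0],
    [-0.5,0,0.7,0],
    [-0.75,0,1.07,0],
    [-0.75,0,1.07,0],
  ],
)

```text
time_s: 20.2
ee_pos: [0.5813, 0.0022, 0.1169]
eef_rot: [[-0.994, 0.112, -0.001], [0.112, 0.994, 0.0], [0.001, 0.0, -1.0]]
ft_force: [-1.0, 0.6, -0.6]
finger_gap: 0.511
grip_force: 28.8
```

>>> drive_tool(
  plan=[
    [-0.25,0,0.35,0],
    [-0.5,0,0.7,0],
    [-0.75,0,1.07,0],
    [-0.75,0,1.07,0],
  ],
)

```text
time_s: 20.6
ee_pos: [0.5887, 0.0014, 0.1062]
eef_rot: [[-0.994, 0.112, -0.001], [0.112, 0.994, 0.0], [0.001, 0.0, -1.0]]
ft_force: [-0.2, -0.6, 0.1]
finger_gap: 0.51
grip_force: 28.8
```

```bash
python3 s.py
```

```text
t 20.6 tcp [0.5887 0.0014 0.1062] in mouth mm [-14.3  -0.3  12.9] edge mm [-5.3 -0.3  6.6]
F [-0.2 -0.6  0.1] Fn 0.17976602741162842 gap 0.5103322111042252 grip 28.755388855934143 yaw -0.1118322795841312 tgt -0.1122472755355859 tiltz [-8.e-04  2.e-04 -1.e+00]
```

Inserted freely. Now I'll release, back off along the normal, close the fingers and look.

>>> drive_tool(
  plan=[
    [0,0,0,0],
    [0,0,0,0],
    [0,0,0,0],
    [0.57,0,-0.82,0],
    [1.7,0,-2.46,0],
  ],
  gripper=0.75,
)

```text
time_s: 21.1
ee_pos: [0.571, 0.0034, 0.1311]
eef_rot: [[-0.994, 0.112, -0.002], [0.112, 0.994, 0.0], [0.002, 0.0, -1.0]]
ft_force: [0.4, -0.0, -0.1]
finger_gap: 0.752
grip_force: 0.0
```

>>> drive_tool(
  plan=[
    [1.4,0,-2,0],
    [2.6,0,-3.7,0],
    [2.6,0,-3.7,0],
    [2.6,0,-3.7,0],
  ],
)

```text
time_s: 21.5
ee_pos: [0.5465, 0.0062, 0.1693]
eef_rot: [[-0.994, 0.112, 0.002], [0.112, 0.994, -0.0], [-0.002, 0.0, -1.0]]
ft_force: [0.4, 0.7, -0.2]
finger_gap: 0.752
grip_force: 0.0
```

```bash
python3 s.py
python3 - <<'E'
from h import *
from s import M,v
st=env.get_state();w=env.capture("wrist");save(w,"i2.png")
for z in(.032,.036):
  q=np.array([(-.011,-.022,z),(-.011,.022,z),(.011,.022,z),(.011,-.022,z)]); print(z,proj(w,v[:3]+q@M.T,st).round(1).tolist())
print([(d["p"],d["extent"]) for d in env.look_for(w,"fresh_center")])
g=w["pixels"].mean(2)
print("row",g[225:300,270:275].mean(1).astype(int)); r=247;print("col",g[250:254,212:300].mean(0).astype(int))
E
```

```text
t 21.5 tcp [0.5465 0.0062 0.1693] in mouth mm [-13.   -0.4  88.9] edge mm [-4.  -0.4 82.6]
F [ 0.4  0.7 -0.2] Fn -0.378768058263258 gap 0.7524762924383386 grip 0.0 yaw -0.11183049940317114 tgt -0.1122472755355859 tiltz [ 2.1e-03 -2.0e-04 -1.0e+00]
0.032 [[228.5, 253.3], [286.7, 253.3], [287.5, 284.0], [227.6, 283.9]]
0.036 [[228.0, 252.9], [287.2, 252.9], [288.1, 284.2], [227.1, 284.1]]
[(0.74, [230.8, 251.3, 59.6, 33.0]), (0.6, [0.0, 208.0, 13.3, 19.6])]
row [178 178 178 177 178 178 177 178 178 178 178 178 178 178 178 178 178 178
 178 175 156 106  50  31  43  52  53  56  80 117 149 169 176 177 177 178
 178 178 178 178 178 178 178 179 179 179 179 180 180 180 180 180 181 181
 181 180 178 169 145  97  51  41  49  53  53  52  53  59  60  45  34  65
 120 162 178]
col [118 119 119 119 119 119 119 112  91  58  31  29  40  45  47  48  49  50
  51  54  56  59  60  60  61  60  61  60  60  60  60  60  60  60  61  59
  60  59  60  60  60  60  59  60  60  59  60  59  59  59  59  59  58  59
  59  59  59  59  59  59  60  62  63  64  69  72  75  79  81  82  82  82
  81  82  80  76  70  63  58  50  38  48  99 149 171 170 152 112]
```

Seated at 32 mm proud: face rows are 254–284, matching the prediction. I'll close the fingers and press.

>>> drive_tool(
  plan=[
    [-0.5,0.05,-0.35,0],
    [-0.5,0.05,-0.35,0],
    [-0.5,0.05,-0.35,0],
    [-0.5,0.05,-0.35,0],
    [-0.5,0.05,-0.35,0],
  ],
  gripper=0,
)

```text
time_s: 22.1
ee_pos: [0.551, 0.0062, 0.1718]
eef_rot: [[-0.994, 0.112, -0.0], [0.112, 0.994, 0.0], [0.0, 0.0, -1.0]]
ft_force: [0.1, 0.5, -0.4]
finger_gap: 0.002
grip_force: 0.0
```

>>> drive_tool(
  plan=[
    [-0.86,0,1.23,0],
    [-1.72,0,2.46,0],
    [-2.5,0,3.57,0],
    [-2.5,0,3.57,0],
    [-2.5,0,3.57,0],
  ],
)

```text
time_s: 22.6
ee_pos: [0.5755, 0.0034, 0.1353]
eef_rot: [[-0.994, 0.112, -0.002], [0.112, 0.994, 0.0], [0.002, 0.0, -1.0]]
ft_force: [0.9, 0.0, 0.8]
finger_gap: 0.002
grip_force: 0.0
```

```bash
python3 s.py
```

```text
t 22.6 tcp [0.5755 0.0034 0.1353] in mouth mm [-8.5  0.2 44.4] edge mm [ 0.5  0.2 38.1]
F [0.9 0.  0.8] Fn 0.12220194252798484 gap 0.0021093559656109708 grip 0.0 yaw -0.11185927815325557 tgt -0.1122472755355859 tiltz [-2.1e-03  4.0e-04 -1.0e+00]
```

>>> drive_tool(
  plan=[
    [-0.17,0,0.25,0],
    [-0.34,0,0.49,0],
    [-0.52,0,0.74,0],
    [-0.69,0,0.98,0],
    [-0.69,0,0.98,0],
  ],
)

```text
time_s: 23.1
ee_pos: [0.583, 0.0025, 0.1268]
eef_rot: [[-0.994, 0.112, 0.001], [0.112, 0.994, -0.0], [-0.001, -0.0, -1.0]]
ft_force: [-1.7, 0.1, 2.9]
finger_gap: 0.003
grip_force: 1.2
```

>>> drive_tool(
  plan=[
    [-0.17,0,0.25,0],
    [-0.34,0,0.49,0],
    [-0.52,0,0.74,0],
    [-0.69,0,0.98,0],
    [-0.69,0,0.98,0],
  ],
)

```text
time_s: 23.6
ee_pos: [0.5899, 0.0017, 0.117]
eef_rot: [[-0.994, 0.112, 0.001], [0.112, 0.994, -0.0], [-0.001, -0.0, -1.0]]
ft_force: [-0.9, 0.0, 3.9]
finger_gap: -0.001
grip_force: 2.0
```

```bash
python3 s.py
```

```text
t 23.6 tcp [0.5899 0.0017 0.117 ] in mouth mm [-7.2  0.1 21.1] edge mm [ 1.8  0.1 14.8]
F [-0.9  0.   3.9] Fn 3.657533147365535 gap -0.0006873321799957628 grip 2.0367295341566205 yaw -0.11184096361273309 tgt -0.1122472755355859 tiltz [ 6.e-04 -1.e-04 -1.e+00]
```

>>> drive_tool(
  plan=[
    [-0.11,0,0.16,0],
    [-0.23,0,0.33,0],
    [-0.34,0,0.49,0],
    [-0.4,0,0.57,0],
    [-0.4,0,0.57,0],
  ],
)

```text
time_s: 24.1
ee_pos: [0.5936, 0.0013, 0.1116]
eef_rot: [[-0.994, 0.112, 0.0], [0.112, 0.994, -0.0], [-0.0, -0.0, -1.0]]
ft_force: [-3.9, -0.4, 6.6]
finger_gap: -0.001
grip_force: 3.5
```

>>> drive_tool(
  plan=[
    [-0.06,0,0.08,0],
    [-0.11,0,0.16,0],
    [-0.11,0,0.16,0],
  ],
)

```text
time_s: 24.4
ee_pos: [0.5946, 0.0012, 0.1102]
eef_rot: [[-0.994, 0.112, 0.0], [0.112, 0.994, -0.0], [-0.0, -0.0, -1.0]]
ft_force: [-3.4, -0.8, 7.9]
finger_gap: 0.0
grip_force: 4.1
```

```bash
python3 s.py
```

```text
t 24.4 tcp [0.5946 0.0012 0.1102] in mouth mm [-7.3  0.1 12.8] edge mm [1.8 0.1 6.5]
F [-3.4 -0.8  7.9] Fn 8.408481028987152 gap 0.00041512519365192064 grip 4.127228055149317 yaw -0.1118286144271681 tgt -0.1122472755355859 tiltz [ 3.e-04 -2.e-04 -1.e+00]
```

>>> drive_tool(
  plan=[
    [-0.06,0,0.08,0],
    [-0.06,0,0.08,0],
  ],
)

```text
time_s: 24.6
ee_pos: [0.595, 0.0012, 0.1096]
eef_rot: [[-0.994, 0.112, 0.0], [0.112, 0.994, -0.0], [-0.0, -0.0, -1.0]]
ft_force: [-5.3, 0.9, 9.0]
finger_gap: -0.003
grip_force: 5.2
```

>>> drive_tool(
  plan=[
    [-0.03,0,0.04,0],
    [-0.03,0,0.04,0],
  ],
)

```text
time_s: 24.8
ee_pos: [0.5951, 0.0012, 0.1095]
eef_rot: [[-0.994, 0.112, -0.0], [0.112, 0.994, -0.0], [0.0, -0.0, -1.0]]
ft_force: [-5.5, 0.1, 11.9]
finger_gap: 0.004
grip_force: 6.3
```

```bash
python3 s.py
```

```text
t 24.8 tcp [0.5951 0.0012 0.1095] in mouth mm [-7.2  0.1 11.9] edge mm [1.8 0.1 5.6]
F [-5.5  0.1 11.9] Fn 12.848608860200779 gap 0.0035309336758518966 grip 6.342242639511824 yaw -0.11182732143209079 tgt -0.1122472755355859 tiltz [-1.e-04 -2.e-04 -1.e+00]
```

A bit more, to about 15 N, then I'll retreat.

>>> drive_tool(
  plan=[
    [-0.03,0,0.04,0],
    [-0.03,0,0.04,0],
  ],
)

```text
time_s: 25.0
ee_pos: [0.5952, 0.0011, 0.1094]
eef_rot: [[-0.994, 0.112, -0.0], [0.112, 0.994, -0.0], [0.0, -0.0, -1.0]]
ft_force: [-6.7, -0.3, 13.0]
finger_gap: -0.004
grip_force: 7.4
```

>>> drive_tool(
  plan=[
    [0.3,0,-0.43,0],
    [1.0,0,-1.43,0],
    [2.3,0,-3.3,0],
    [4.3,0,-6.1,0],
    [4.3,0,-6.1,0],
  ],
)

```text
time_s: 25.5
ee_pos: [0.5529, 0.0062, 0.1726]
eef_rot: [[-0.994, 0.111, 0.004], [0.111, 0.994, -0.0], [-0.004, 0.0, -1.0]]
ft_force: [1.4, 0.6, 0.3]
finger_gap: 0.003
grip_force: 0.0
```

>>> drive_tool(
  plan=[
    [0,0,0,0],
    [0,0,0,0],
    [0,0,0,0],
    [0,0,0,0],
  ],
)

```text
time_s: 25.9
ee_pos: [0.5529, 0.0059, 0.1679]
eef_rot: [[-0.994, 0.112, -0.002], [0.112, 0.994, 0.0], [0.002, 0.0, -1.0]]
ft_force: [0.0, -0.1, 0.4]
finger_gap: -0.001
grip_force: 0.0
```

```bash
python3 s.py
python3 - <<'E'
from h import *
from s import M,v
st=env.get_state();w=env.capture("wrist");save(w,"i3.png")
for z in(.0,.01,.032):
  q=np.array([(-.011,-.022,z),(-.011,.022,z),(.011,.022,z),(.011,-.022,z)]); print(z,proj(w,v[:3]+q@M.T,st).round(1).tolist())
g=w["pixels"].mean(2)
print("row",g[240:300,275:280].mean(1).astype(int)); print("col",g[260:263,218:300].mean(0).astype(int))
E
```

```text
t 25.9 tcp [0.5529 0.0059 0.1679] in mouth mm [-8.5  0.1 84.1] edge mm [ 0.5  0.1 77.7]
F [ 0.  -0.1  0.4] Fn 0.30679645658687216 gap -0.0010866011123321694 grip 0.0 yaw -0.1118257228645956 tgt -0.1122472755355859 tiltz [-1.6e-03  3.0e-04 -1.0e+00]
0.0 [[231.2, 250.4], [282.8, 250.4], [283.5, 277.5], [230.5, 277.4]]
0.01 [[230.1, 249.4], [283.8, 249.4], [284.6, 277.6], [229.3, 277.6]]
0.032 [[227.4, 246.9], [286.5, 247.0], [287.4, 277.9], [226.4, 277.9]]
row [46 20 15 15 13 15 14 14 16 17 16 14 16 19 15 14 14 13 13 12 14 13 13 13
 12 13 14 14 14 13 14 15 17 22 27 27 23 17 14 14 14 14 13 13 12 13 13 14
 12 13 12 13 12 12 14 13 12 13 11 11]
col [157 109  55  40  54  62  56  48  45  44  37  26  17  15  14  14  15  13
  14  13  13  13  13  16  32  51  60  63  63  63  63  63  63  63  62  57
  41  23  12  11  10  13  19  37  53  61  63  62  63  63  63  63  64  62
  57  39  21  14  12  12  13  15  13  13  11  12  12  16  25  40  50  54
  60  61  49  41  79 131 167 180 174 148]
```

Closed fingers hide the face. I'll back off sideways along the slope for a clear look.

>>> drive_tool(
  plan=[
    [-2,0,-4,0],
    [-4.5,0,-5,0],
    [-4.5,0,-5,0],
    [-4.5,0,-5,0],
  ],
)

```text
time_s: 26.35
ee_pos: [0.5979, 0.0009, 0.2181]
eef_rot: [[-0.994, 0.112, -0.001], [0.112, 0.994, 0.0], [0.001, 0.0, -1.0]]
ft_force: [-0.1, -0.6, -0.5]
finger_gap: -0.0
grip_force: 0.0
```

Run:
```python
from h import *
from s import M,v
st=env.get_state();w=env.capture("wrist")
def poly(z): 
  q=np.array([(-.011,-.022,z),(-.011,.022,z),(.011,.022,z),(.011,-.022,z)]); return proj(w,v[:3]+q@M.T,st)
for z in(.0055,.01,.032): print(z,poly(z).round(1).tolist())
P=poly(.01); x0,y0=(P.mean(0)-[60,45]).astype(int); print(x0,y0)
cv2.imwrite("pics/i4.png",cv2.resize(w["pixels"][y0:y0+90,x0:x0+120,::-1],None,fx=6,fy=6,interpolation=cv2.INTER_CUBIC))
print(st["time_s"],[(d["p"],d["extent"]) for d in env.look_for(env.capture("top"),"spent_center")])
```

```text
0.0055 [[234.0, 180.7], [280.1, 180.7], [280.7, 203.1], [233.4, 203.1]]
0.01 [[233.6, 179.2], [280.5, 179.2], [281.1, 201.9], [233.0, 201.9]]
0.032 [[231.6, 171.0], [282.5, 171.0], [283.2, 195.5], [230.9, 195.5]]
197 145
26.35 [(0.72, [113.1, 209.9, 24.5, 36.3]), (0.63, [397.8, 224.1, 18.6, 11.9])]
```

View pics/i4.png

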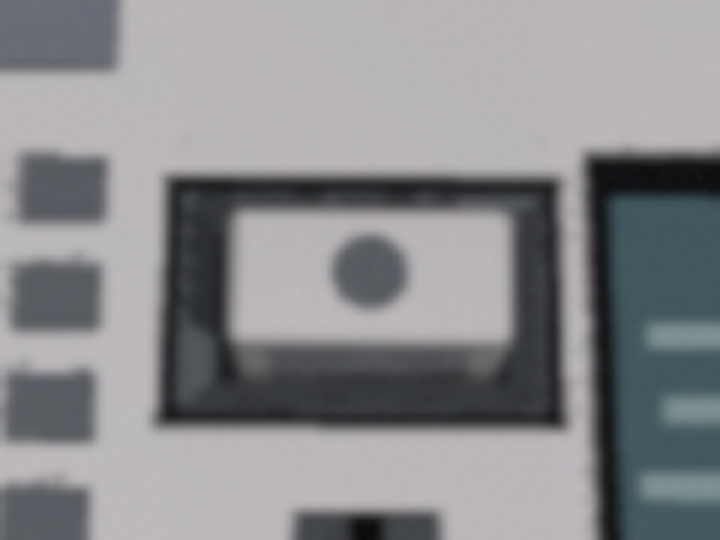

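The fresh cartridge's face spans rows 180–202, matching the held pose at 10 mm proud. It looks just as the used one did at the start, and the used cartridge is in the bin.

```bash
python3 -c "
from rig import env
print(env.sign_off())"
```

```text
the job is handed in; nothing more can be done
None
```

The used cartridge is in the bin and the fresh one is in the bay, about 10 mm proud as when held by the catch. The job is handed in at about 26 s of the 64 s allowed; the sign-off returned no verdict.

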